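# Drive the stuck roll pin clear of the selector shaft

## Task

The roll pin that locks the park-lock lever to its shaft is stuck. With the blue-banded drift punch, press it down from above until it is clear of the shaft but still held in the hub's lower wall, without ever pressing on the work with more than about 30 N. Then stand the punch back in its hole in the rack; keep the gripper off the work and leave everything else where it is.

Things in the scene. Friction and masses are not known exactly. Their poses are not given: they have to be found in the camera images.
- fixture: Fixed V-block set on a dark base plate 130 (x) x 240 (y) x 14 mm. Origin: centre of its underside, on the bench; z up. V-blocks at y = -74 and +74 mm with stirrup clamps up to 140 mm above the bench. A 24 mm shaft, 270 mm long, lies clamped in the V's along y, its axis 90 mm above the bench, exactly over x = 0. The V's are rubber-lined: pressed down, shaft and hub sink about 1 mm per 12 N.
- gap_mid (a point): Nominal point only: midway between the V-blocks (fixture x = 0, y = 0), at the height of the hub's flat top, 114 mm above the bench; axes as the fixture's. The hub's flat top is 40 (x) x 60 (y) mm; in its middle is the vertical 11 mm bore through hub and shaft. The shaft was laid in by eye: the bore is at x = 0 but anywhere within 12 mm of y = 0, either way. Find it by sight or feel.
- pin (a joint): How far the yellowish roll pin (10.6 mm thick, 46 mm long) is driven down, m. At 0 its top end is 4 mm below the hub's flat top; starts at 0 to 0.004. At 0.032 the top end leaves the shaft, at 0.044 the hub. Aim for 0.0365 (0.033 to 0.040 is good): top end 40.5 mm below the hub top. Resists with 11 N plus 2.5 N per 10 mm/s of speed, all the way; stays where left.
- punch: Drift punch with a blue band at its top, dark steel, 160 mm long, about 150 g. Origin: centre of the tip's flat end; z runs up the shank. Tip 9 mm thick and 52 mm long, a 10 mm cone, then a hexagonal shank, 13 mm across flats (flats facing its y), from 62 to 160 mm above the tip. It stands upright, tip down, in one of the rack's holes, tip 7 mm above the bench. Grip the shank about 120 mm above the tip.
- rack: Fixed wooden punch rack 165 (x) x 46 (y) x 82 mm high. Origin: centre of its underside, on the bench. Three holes, 18 mm wide and 75 mm deep (floor 7 mm above the bench), at x = -55, 0 and +55 mm, y = 0. Each holds a punch at the start; the blue-banded one may be in any of them, and its hole is empty while it is out.
- punch_small: Bystander: 6 mm punch with a yellow band, 142 mm long, same hexagonal shank, in the rack. Origin at its tip.
- punch_large: Bystander: 12 mm punch with a red band, 148 mm long, same hexagonal shank, in the rack. Origin at its tip.
- hammer: Bystander: brass hammer with a wooden handle, 270 mm long, lying beyond the work.
- bearing: Bystander: steel bearing ring, 62 mm across, 16 mm high, lying near the robot.
- pinion: Bystander: small steel pinion gear, 45 mm across, 34 mm high, near the robot.
- oil_can: Bystander: blue can, 52 mm across, 150 mm high, at the far edge.
- gland: Bystander: nickel cable gland, 38 mm across, 32 mm high, at the far edge.
Mind the look-alikes: they are no part of the job. Of the things shaped like the rack, the wooden one is meant.

How it is judged (in metres and radians):
On the way, in this order (a step that is already met when the one before it is completed fails the run):
1. the punch is on the pin in its bore and has broken it loose: the pin has moved to beyond 8 mm under the punch (value of joint pin above 0.008 m and contact force between punch and fixture above 2 N and angle between punch's own z axis and vertical below 0.2 rad), for 0.1 s.
2. the pin has been driven clear of the shaft, to between 33 and 40 mm (value of joint pin between 0.033 and 0.04 m), for 0.2 s.
At the end, for the whole second after the job is handed in: The pin stands driven 33 to 40 mm (clear of the shaft, still held in the hub's lower wall); the blue-banded punch stands tip down on the floor of its hole in the rack (tip within 7 mm of the floor, leaning less than 0.15 rad), released and at rest (all of step 2 and z of punch in the frame of rack below 0.014 m and y of punch in the frame of rack between -0.012 and 0.012 m and horizontal distance between punch and rack below 0.068 m and angle between punch's own z axis and vertical below 0.15 rad and linear speed of punch below 0.02 m/s); the robot touches nothing.
It fails at once if the punch presses on the work (hub, pin, shaft or fixture) with more than 30 N (contact force between punch and fixture above 30 N).
It fails at once if the gripper or arm touches the work with more than 3 N (contact force between any of the fingers, the arm and fixture above 3 N).
It fails at once if the pin is driven more than 42 mm, out of the hub's lower wall (value of joint pin above 0.042 m).
It fails at once if another punch is lifted or shifted by more than 20 mm (distance of any of punch_small, punch_large from where it was at the start of the episode above 0.02 m).
It fails at once if the hammer, bearing, pinion, can or gland is moved by more than 20 mm (distance of any of hammer, bearing, pinion, oil_can, gland from where it was at the start of the episode above 0.02 m).
It also fails if it takes over 72 s, if anything falls off the work surface, if the arm or the gripper's body presses on something with over 40 N, if the wrist force passes 120 N, or if a joint passes its speed limit or range.

## Robot

A 7-joint arm with a two-finger parallel gripper is mounted at the origin on the work surface. World frame = base frame: x ahead of the robot, y to its left, z up, the work surface at z = 0. Lengths are in mm, angles in degrees, forces in N, time in s.
With the tool pointing down it reaches from about 400 to 875 mm from the base axis. Payload 6.5 kg.
Tool frame: the origin (TCP) lies between the finger pads; the fingertips stand 11 mm ahead of it and the grasp point (between the pads) lies 8 mm behind it; z points along the fingers, y is the line along which they close (so a half turn about z gives the same grasp; the last joint's range is limited). The gripper opens to 85 mm and grips with 20 to 120 N. Pads are 22 mm wide; open, the fingers measure 114 mm over their backs; the gripper's body (76 mm by 85 mm) begins 54 mm behind the grasp point. The pads swing forward as they close: fully open they stand 13 mm farther back than shut.
Start: joints at [62.154, 30.733, -0.252, 88.115, 0.149, 61.152, -4.079], TCP at [264.921, -593.555, 242.29] pointing down, gripper open.
Joint ranges: [-154.64, 154.64], [-21.42, 123.67], [-72.66, 72.17], [13.99, 137.28], [-74.86, 254.86], [10.95, 109.41], [-158.01, 158.01]. Speed limits (degrees/s): [136.94, 136.94, 180, 180, 180, 180, 180].

## Interface

Orientations are given as a 3x3 rotation matrix whose columns are the frame's x, y, z axes.
In Python, from plant import r, optics gives the robot as it stands.
- The arm moves only by the tool carry_out, never from a script. Its argument "commands" is a list of rows, each an object with "delta_rot": the turn, a rotation vector about the world's x, y, z in degrees, a list of three; "slide": the shift along the world's x, y, z in mm, a list of three; "gripper": the closure, from 0 (fully open) to 1 (shut). In form: [{"delta_rot": [ax, ay, az], "slide": [tx, ty, tz], "gripper": gripper}, ...]. A call has 1 to 10 rows; each row shifts and turns the commanded pose from where the row before left it; what a row does not reach is not made up. A row lasts 1/10 s, in which the tool goes at most 50 mm and 8.59 degrees, less where a joint would pass 70% of its speed; a pose out of reach is approached as far as the arm can. A call is refused whole if a number of a shift passes 50 or a number of a turn 8.59, either way. A call with a gripper value outside its range is refused whole. The fingers move at their own pace and stop on an object; "force" is the grip in N (left out, the last holds). Time passes only in rows, so rows that do not move let the fingers close. It gives the time, the measured TCP pose, the force, the opening and the grip force at its end, in the units of the state.
- r.get_state(): the state, without advancing time (a new reading comes with each control period).
- optics.snapshot(name): name is "side" or "top" or "wrist"; returns a dict with "image" (384x512x3 uint8, red, green, blue), "z_map" (384x512 float32, mm along the optical axis (not along the pixel's ray), 0 where there is no reading), "fx", "fy", "cx", "cy" (pixels), "world_from_camera" (4x4, takes a point from camera to world coordinates); the wrist camera has in their place "mount" (4x4, takes a point from camera to tool coordinates, whose origin is the TCP and whose axes are the flange's). Camera axes: x right, y up, looking along -z (the intrinsics and any distortion apply to the point x, -y, -z); pixel columns grow to the right and rows downward; lengths in mm; the calibration is good to about 2 mm. A picture is of the moment at which its call begins: read the wrist's pose just before it.
- r.job_done(): hands the job in; it is judged then, once.
The state is a dict: "t": time; "q": joint angles; "qd": joint speeds; "joint_efforts": joint torques, N m; "ee_pos": TCP position; "eef_rot": TCP orientation; "contact_force": force on the tool from outside, world axes, zero at the start; "moment": the same for the moment, N m; "opening": opening from 0.0 (shut) to 1.0 (fully open); "finger_force": force on a finger pad.
Only numpy, scipy, OpenCV 4.12 (cv2) and the standard library are available. Lean on these libraries where they do the work, as an engineer would, in place of code of your own. Each camera call takes 0.05 s, during which the arm holds its last target. There are 200 camera calls.

## Working session

There is one attempt and no reset: what is moved stays moved. The work goes in short steps, Python scripts to look and compute and a tool call to move; the robot and the scene stay as the last step left them, time stands still between calls to the robot, and variables do not carry over. Pictures are saved under pics/ and viewed, at most 10 in all, crops included, and the job is handed in when it is done.

Besides the shell and the picture viewer there is one more tool, called as name(argument=value, ...), one argument or row to a line, values as JSON. carry_out: Moves the arm, as the interface text tells. Its arguments: {"type":"object","properties":{"commands":{"type":"array"},"force":{"type":"number"}},"required":["commands"]}

```bash
mkdir -p pics
cat > h.py <<'E'
import numpy as np, cv2
from plant import r, optics
def snap(n):
    s=r.get_state(); d=optics.snapshot(n)
    if 'world_from_camera' not in d or d.get('world_from_camera') is None:
        T=np.eye(4);T[:3,:3]=np.array(s['eef_rot']);T[:3,3]=s['ee_pos'];d['world_from_camera']=T@np.array(d['mount'])
    d['T']=np.array(d['world_from_camera']); return d
def pts(d,uv,z=None):
    """world points from pixels, by depth or plane z"""
    uv=np.atleast_2d(uv).astype(float)
    c=np.stack([(uv[:,0]-d['cx'])/d['fx'],-(uv[:,1]-d['cy'])/d['fy'],-np.ones(len(uv))],1)
    R,t=d['T'][:3,:3],d['T'][:3,3]
    w=c@R.T
    k=(z-t[2])/w[:,2] if z is not None else np.array([d['z_map'][int(round(v)),int(round(u))] for u,v in uv])
    return t+w*k[:,None]
def save(d,n): cv2.imwrite('pics/'+n,d['image'][:,:,::-1])
E
python3 - <<'E'
from h import *
a=snap('top');b=snap('side')
for n,d in(('top',a),('side',b)):print(n,d['T'].round(3).tolist(),d['fx'],d['cx'],d['cy'],[k for k in d.keys()])
im=np.hstack([a['image'],b['image']]);save(a,'top0.png');save(b,'side0.png')
s=r.get_state();print(s)
E
```

```text
top [[-0.006, 0.997, -0.081, 437.359], [-1.0, -0.006, -0.0, -70.174], [-0.001, 0.081, 0.997, 1208.148], [0.0, 0.0, 0.0, 1.0]] 488.1552917654625 254.77450279602098 195.6234184926924 ['image', 'z_map', 'fx', 'fy', 'cx', 'cy', 'world_from_camera', 'T']
side [[0.992, 0.071, -0.101, 435.47], [-0.123, 0.537, -0.835, -836.893], [-0.005, 0.841, 0.542, 622.594], [0.0, 0.0, 0.0, 1.0]] 408.04382670268933 244.33497669977805 193.66574858972217 ['image', 'z_map', 'fx', 'fy', 'cx', 'cy', 'world_from_camera', 'T']
{'t': 0.1, 'q': array([62.15298059, 30.77495229, -0.25353281, 88.16409883,  0.1475589 ,
       61.15163478, -4.07923819]), 'qd': array([-0.0517715 , -0.12409446, -0.05331836, -0.13147919,  0.04172121,
       -0.06624901,  0.02595832]), 'joint_efforts': array([ 3.00817424e-03, -5.84562957e+01,  1.05197489e+00, -2.59775698e+01,
        1.26935288e-02,  4.56561655e-03, -3.46177171e-05]), 'ee_pos': array([ 264.70410422, -593.06296037,  241.48687526]), 'eef_rot': array([[ 9.13140236e-01,  4.07644906e-01, -7.34609513e-04],
       [ 4.07645555e-01, -9.13139176e-01,  1.39553856e-03],
       [-1.01916541e-04, -1.57378271e-03, -9.99998756e-01]]), 'contact_force': array([-0.11644777,  0.03315566, -0.21507685]), 'moment': array([-0.03832794,  0.00966589,  0.03985048]), 'finger_force': 0.0, 'opening': 0.9994314556168481}
```

```bash
ls .
```

```text
h.py
pics
```

View pics/top0.png

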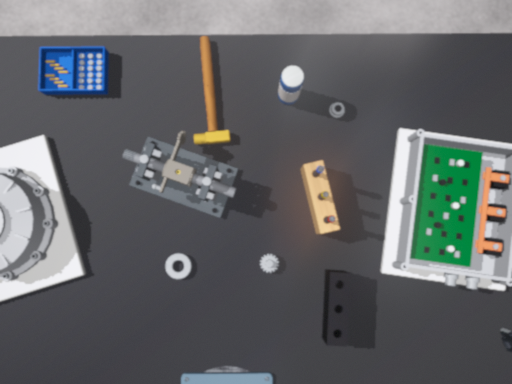

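View pics/side0.png

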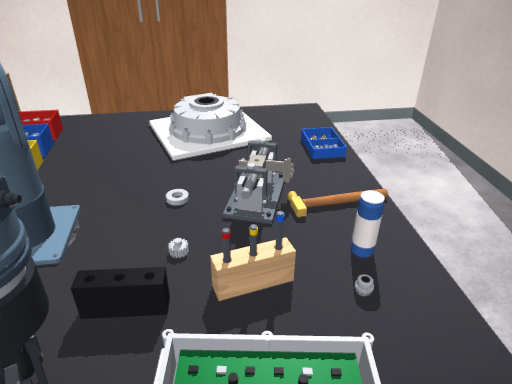

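The top view shows the wooden rack near (320,197), with its blue-banded punch in the upper hole near (319,170). The hub is near (178,172), with the yellow pin at about (179,172). In the side view the blue band is at (280,217).

Run:
```python
from h import *
a=snap('top');b=snap('side')
hs=cv2.cvtColor(a['image'],cv2.COLOR_RGB2HSV)
m=cv2.inRange(hs,(8,80,90),(25,255,255));m[:, :290]=0;m[:150]=0;m[240:]=0;m[:,345:]=0
c=max(cv2.findContours(m,0,1)[0],key=cv2.contourArea)
v,u=np.nonzero(m);P=pts(a,np.stack([u,v],1));k=abs(P[:,2]-82)<6
print('rack top',k.sum(),P[k].mean(0))
rr=cv2.minAreaRect(P[k][:,:2].astype(np.float32));print(rr)
# hub/pin
m=cv2.inRange(hs,(20,90,90),(35,255,255));m[:,:150]=0;m[:,205:]=0;m[:155]=0;m[190:]=0
v,u=np.nonzero(m);print('pin px',u.mean(),v.mean(),len(u),pts(a,[u.mean(),v.mean()],110),a['z_map'][int(v.mean()),int(u.mean())])
Z=np.zeros((384,512));vv,uu=np.mgrid[120:225,110:250];Q=pts(a,np.stack([uu.ravel(),vv.ravel()],1))
k=abs(Q[:,2]-114)<4;print('z114',k.sum(),Q[k].mean(0),cv2.minAreaRect(Q[k][:,:2].astype(np.float32)))
k=abs(Q[:,2]-14)<4;print('base',cv2.minAreaRect(Q[k][:,:2].astype(np.float32)))
# blue band side
hb=cv2.cvtColor(b['image'],cv2.COLOR_RGB2HSV);m=cv2.inRange(hb,(100,120,60),(125,255,255));m[:,:265]=0;m[:,295:]=0;m[:200]=0;m[240:]=0
v,u=np.nonzero(m);print('blue',len(u),u.mean(),v.mean(),v.min(),v.max());P=pts(b,np.stack([u,v],1));print(np.median(P,0))
w=optics.snapshot('wrist');print(np.array(w['mount']).round(3),w['fx'])
big=cv2.resize(a['image'][130:250,110:350],None,fx=3.3,fy=3.3,interpolation=cv2.INTER_CUBIC);cv2.imwrite('pics/c1.png',big[:,:,::-1])
```

```text
rack top 1182 [ 523.9620435  -221.90667696   81.87882697]
((526.5145874023438, -223.04876708984375), (165.04232788085938, 46.997802734375), 12.762256622314453)
pin px 177.6153846153846 171.3846153846154 13 [[582.39355932 104.37247918 110.        ]] 1105.5518
z114 495 [585.08205546 104.75856043 113.72630551] ((604.1448364257812, 95.73626708984375), (160.82089233398438, 127.3849868774414), 69.90570068359375)
base ((627.2313232421875, 90.06614685058594), (240.5289306640625, 224.5838165283203), 69.93289947509766)
blue 58 279.86206896551727 217.77586206896552 213 221
[ 578.65067424 -217.23948286  159.15732305]
[[-0.00000e+00  9.46000e-01  3.25000e-01  8.31260e+01]
 [ 1.00000e+00  0.00000e+00 -0.00000e+00  6.00000e-02]
 [-0.00000e+00  3.25000e-01 -9.46000e-01 -1.31119e+02]
 [ 0.00000e+00  0.00000e+00  0.00000e+00  1.00000e+00]] 310.901694885433
```

View pics/c1.png

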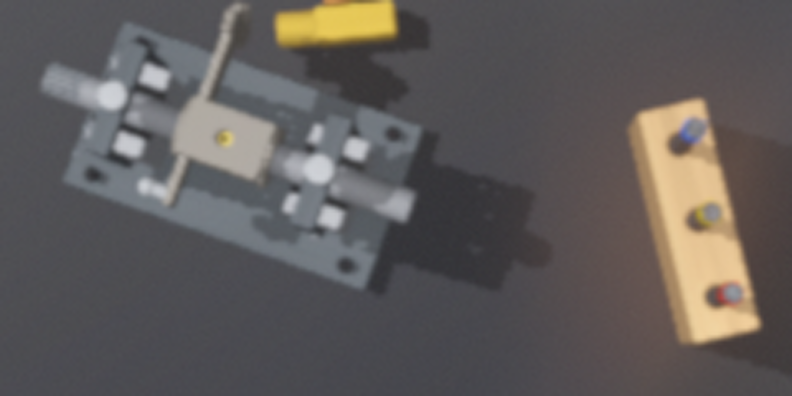

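The zoomed crop shows the blue punch in the upper hole of the rack and the pin at crop (226,138), in the middle of the hub top. I'll move over the punch and check it up close.

carry_out(
  commands=[
    {"delta_rot":[0,0,-1.15],"slide":[31,38,1],"gripper":0},
    {"delta_rot":[0,0,-1.15],"slide":[32,38,1],"gripper":0},
    {"delta_rot":[0,0,-1.15],"slide":[31,38,1],"gripper":0},
    {"delta_rot":[0,0,-1.15],"slide":[32,38,1],"gripper":0},
    {"delta_rot":[0,0,-1.15],"slide":[31,38,1],"gripper":0},
    {"delta_rot":[0,0,-1.15],"slide":[32,38,1],"gripper":0},
    {"delta_rot":[0,0,-1.1],"slide":[31,38,1],"gripper":0},
    {"delta_rot":[0,0,-1.1],"slide":[32,38,1],"gripper":0},
    {"delta_rot":[0,0,-1.1],"slide":[31,39,1],"gripper":0},
    {"delta_rot":[0,0,-1.1],"slide":[32,39,0],"gripper":0},
  ],
)

```text
t: 1.25
ee_pos: [580.7, -210.3, 251.5]
eef_rot: [[0.976, 0.22, 0.0], [0.22, -0.976, -0.0], [0.0, 0.0, -1.0]]
contact_force: [1.1, -0.9, 0.1]
opening: 1.004
finger_force: 0.0
```

carry_out(
  commands=[
    {"delta_rot":[0,0,0],"slide":[0,0,0],"gripper":0},
    {"delta_rot":[0,0,0],"slide":[0,0,0],"gripper":0},
    {"delta_rot":[0,0,0],"slide":[0,0,0],"gripper":0},
  ],
)

```text
t: 1.55
ee_pos: [578.7, -213.4, 251.1]
eef_rot: [[0.976, 0.219, -0.001], [0.219, -0.976, -0.001], [-0.001, 0.001, -1.0]]
contact_force: [0.1, -0.8, 0.1]
opening: 0.999
finger_force: 0.0
```

Run:
```python
from h import *
d=snap('wrist');save(d,'w1.png');s=r.get_state();print(s['t'],s['ee_pos'],s['eef_rot'].round(4).tolist())
hs=cv2.cvtColor(d['image'],cv2.COLOR_RGB2HSV);m=cv2.inRange(hs,(100,120,50),(125,255,255))
n,l,st,ce=cv2.connectedComponentsWithStats(m);
for i in range(1,n):
    if st[i,4]>60:
        v,u=np.nonzero(l==i);P=pts(d,np.stack([u,v],1));k=abs(P[:,2]-167)<3
        print(st[i],ce[i],np.median(P,0),k.sum(),P[k].mean(0) if k.any() else 0,cv2.minAreaRect(P[k][:,:2].astype(np.float32)) if k.any() else 0)
m=cv2.inRange(hs,(8,60,90),(25,255,255));v,u=np.nonzero(m);P=pts(d,np.stack([u,v],1));k=abs(P[:,2]-82)<4
print(cv2.minAreaRect(P[k][:,:2].astype(np.float32)))
```

```text
1.6 [ 578.56998881 -213.81017739  251.1648489 ] [[0.9759, 0.2182, -0.0008], [0.2182, -0.9759, -0.0009], [-0.001, 0.0007, -1.0]]
[242 186  20  19 153] [251.04575163 192.03921569] [ 584.60340762 -210.21590547  160.15763726] 8 [ 580.27659103 -207.15344428  165.68911332] ((583.0397338867188, -209.05068969726562), (4.912071228027344, 13.197973251342773), 37.839962005615234)
((455.8829345703125, -353.4173889160156), (433.3307800292969, 154.17295837402344), 61.98143768310547)
```

View pics/w1.png

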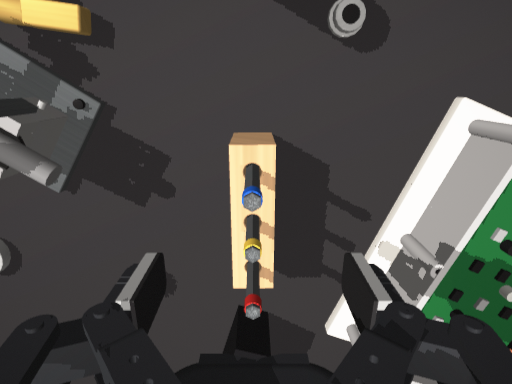

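The wrist view shows the blue punch's top face at about (252,201), upright in the hole. Yellow is at (253,252) and red at (253,311).

Run:
```python
from h import *
d=snap('wrist')
print(pts(d,[[252,201],[253,253],[253,311]],167)[0], pts(d,[[253,253]],149),pts(d,[[253,311]],155))
hs=cv2.cvtColor(d['image'],cv2.COLOR_RGB2HSV);m=cv2.inRange(hs,(8,60,90),(25,255,255))
m[:,:215]=0;m[:,290:]=0;m[:120]=0;m[300:]=0
v,u=np.nonzero(m);P=pts(d,np.stack([u,v],1));k=abs(P[:,2]-82)<4
print(np.median(P[:,2]),cv2.minAreaRect(P[k][:,:2].astype(np.float32)))
# punch dark shank at lower part: columns at row 170
g=cv2.cvtColor(d['image'],cv2.COLOR_RGB2GRAY)
for row in(166,175,182):print(row,g[row,235:270])
```

```text
[ 579.64392048 -212.78599052  167.        ] [[ 526.85641404 -225.30292526  149.        ]] [[ 472.94185478 -237.31680065  155.        ]]
81.61052728583411 ((524.1345825195312, -224.98699951171875), (166.4568328857422, 46.06562805175781), 12.897817611694336)
166 [232 231 232 233 231 229 226 224 214 155  89  44  62  75  74  74  72  49
  42  42  44  43  43  79 191 229 236 234 231 230 230 229 230 231 232]
175 [233 231 231 232 231 229 227 224 171  97  72  73  72  72  73  73  72  42
  43  42  42  42  43  45  79 132 163 176 172 170 169 168 170 172 177]
182 [234 232 232 233 233 230 228 227 223 136  73  74  73  73  73  74  71  42
  42  42  42  42  42  48 105 178 180 175 171 169 169 169 170 171 172]
```

carry_out(
  commands=[
    {"delta_rot":[0,0,0],"slide":[0,0,-10],"gripper":0},
    {"delta_rot":[0,0,0],"slide":[0,0,-20],"gripper":0},
    {"delta_rot":[0,0,0],"slide":[0,0,-30],"gripper":0},
    {"delta_rot":[0,0,0],"slide":[0,0,-30],"gripper":0},
    {"delta_rot":[0,0,0],"slide":[0,0,-25],"gripper":0},
    {"delta_rot":[0,0,0],"slide":[0,0,-12],"gripper":0},
    {"delta_rot":[0,0,0],"slide":[0,0,-5],"gripper":0},
    {"delta_rot":[0,0,0],"slide":[0,0,0],"gripper":0},
    {"delta_rot":[0,0,0],"slide":[0,0,0],"gripper":0},
  ],
)

```text
t: 2.55
ee_pos: [580.5, -212.3, 120.5]
eef_rot: [[0.975, 0.22, 0.002], [0.22, -0.975, -0.001], [0.002, 0.001, -1.0]]
contact_force: [-0.1, -0.2, -0.6]
opening: 0.999
finger_force: 0.0
```

carry_out(
  force=90,
  commands=[
    {"delta_rot":[0,0,0],"slide":[-1,0,-1],"gripper":0.5},
    {"delta_rot":[0,0,0],"slide":[0,0,0],"gripper":0.7},
    {"delta_rot":[0,0,0],"slide":[0,0,0],"gripper":1},
    {"delta_rot":[0,0,0],"slide":[0,0,0],"gripper":1},
    {"delta_rot":[0,0,0],"slide":[0,0,0],"gripper":1},
    {"delta_rot":[0,0,0],"slide":[0,0,0],"gripper":1},
    {"delta_rot":[0,0,0],"slide":[0,0,0],"gripper":1},
    {"delta_rot":[0,0,0],"slide":[0,0,0],"gripper":1},
  ],
)

```text
t: 3.35
ee_pos: [578.9, -212.0, 118.6]
eef_rot: [[0.975, 0.221, 0.0], [0.221, -0.975, -0.0], [0.0, 0.0, -1.0]]
contact_force: [-0.0, -0.5, 3.9]
opening: 0.141
finger_force: 87.6
```

carry_out(
  commands=[
    {"delta_rot":[0,0,0],"slide":[0,0,5],"gripper":1},
    {"delta_rot":[0,0,0],"slide":[0,0,15],"gripper":1},
    {"delta_rot":[0,0,0],"slide":[0,0,30],"gripper":1},
    {"delta_rot":[0,0,0],"slide":[0,0,35],"gripper":1},
    {"delta_rot":[0,0,0],"slide":[0,0,35],"gripper":1},
    {"delta_rot":[0,0,0],"slide":[0,0,30],"gripper":1},
    {"delta_rot":[0,0,0],"slide":[0,0,15],"gripper":1},
    {"delta_rot":[0,0,0],"slide":[0,5,5],"gripper":1},
    {"delta_rot":[0,0,0],"slide":[0,15,0],"gripper":1},
    {"delta_rot":[0,0,0],"slide":[0,30,0],"gripper":1},
  ],
)

```text
t: 4.35
ee_pos: [577.5, -162.6, 287.2]
eef_rot: [[0.976, 0.217, -0.002], [0.217, -0.976, -0.001], [-0.002, 0.0, -1.0]]
contact_force: [0.2, -0.2, -1.2]
opening: 0.133
finger_force: 87.8
```

carry_out(
  commands=[
    {"delta_rot":[0,0,0],"slide":[0,35,0],"gripper":1},
    {"delta_rot":[0,0,0],"slide":[0,35,0],"gripper":1},
    {"delta_rot":[0,0,0],"slide":[0,35,0],"gripper":1},
    {"delta_rot":[0,0,0],"slide":[0,35,0],"gripper":1},
    {"delta_rot":[0,0,0],"slide":[0,35,0],"gripper":1},
    {"delta_rot":[0,0,0],"slide":[0,35,0],"gripper":1},
    {"delta_rot":[0,0,0],"slide":[2,30,0],"gripper":1},
    {"delta_rot":[0,0,0],"slide":[1,18,0],"gripper":1},
    {"delta_rot":[0,0,0],"slide":[0,8,0],"gripper":1},
    {"delta_rot":[0,0,0],"slide":[0,0,0],"gripper":1},
  ],
)

```text
t: 5.35
ee_pos: [580.5, 105.9, 287.3]
eef_rot: [[0.975, 0.224, -0.002], [0.224, -0.975, 0.0], [-0.002, -0.001, -1.0]]
contact_force: [0.6, -0.2, -1.1]
opening: 0.136
finger_force: 87.8
```

carry_out(
  commands=[
    {"delta_rot":[0,0,0],"slide":[0,0,0],"gripper":1},
    {"delta_rot":[0,0,0],"slide":[0,0,0],"gripper":1},
    {"delta_rot":[0,0,0],"slide":[0,0,0],"gripper":1},
    {"delta_rot":[0,0,0],"slide":[0,0,0],"gripper":1},
  ],
)

```text
t: 5.75
ee_pos: [581.7, 103.3, 288.3]
eef_rot: [[0.976, 0.219, -0.0], [0.219, -0.976, -0.0], [-0.0, 0.0, -1.0]]
contact_force: [0.2, 0.2, -1.2]
opening: 0.137
finger_force: 87.8
```

Run:
```python
from h import *
d=snap('wrist');s=r.get_state();print(s['t'],s['ee_pos'],s['contact_force'],s['opening'])
cv2.imwrite('pics/w2.png',cv2.resize(d['image'][100:350,100:400],None,fx=2.4,fy=2.4)[:,:,::-1])
np.savez('w2.npz',image=d['image'],z_map=d['z_map'],T=d['T'],fx=d['fx'],fy=d['fy'],cx=d['cx'],cy=d['cy'])
```

```text
5.8 [581.7206276  103.49466317 288.35134994] [-0.23591553 -0.22617198 -0.87001416] 0.1347067090470744
```

View pics/w2.png

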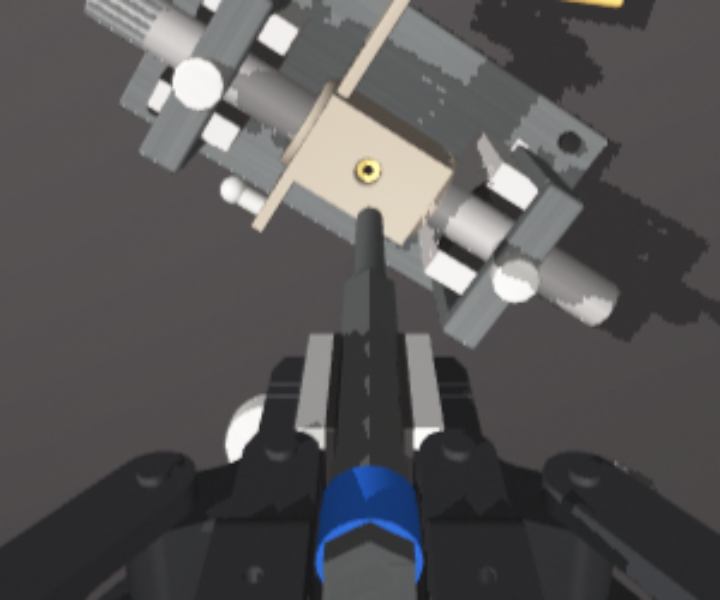

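The wrist view shows the pin ring at crop (368,171) on the hub's top. The punch tip end is at crop (370,208), held straight.

Run:
```python
from h import *
d=dict(np.load('w2.npz'));im=d['image']
hs=cv2.cvtColor(im,cv2.COLOR_RGB2HSV);x0,y0=100+368/2.4,100+171/2.4;print(x0,y0)
m=cv2.inRange(hs,(18,110,60),(36,255,255));m[:int(y0-9)]=0;m[int(y0+9):]=0;m[:,:int(x0-9)]=0;m[:,int(x0+9):]=0
c=cv2.findContours(m,0,1)[0];c=max(c,key=cv2.contourArea);e=cv2.minEnclosingCircle(c);print('pin',e, m.sum()/255)
v,u=np.nonzero(m);z=pts(d,np.stack([u,v],1))[:,2];print('pin z',np.median(z),z.round(0))
for zz in(114,110,108,106):print(zz,pts(d,[e[0]],zz))
# hub top plane
vv,uu=np.mgrid[130:205,200:295];Q=pts(d,np.stack([uu.ravel(),vv.ravel()],1));k=abs(Q[:,2]-114)<3
print('hub z',np.median(Q[k][:,2]))
H=cv2.minAreaRect(Q[k][:,:2].astype(np.float32));print(H)
# tip
g=cv2.cvtColor(im,cv2.COLOR_RGB2GRAY)
for row in range(184,206,3):print(row,g[row,242:266])
print('col',g[178:200,254])
for zz in(176.8,):print(pts(d,[[254,186.5]],zz))
```

```text
253.33333333333334 171.25
pin ((251.0, 170.5), 3.6401548385620117) 25.0
pin z 109.79033409368287 [110. 110. 114. 110. 109. 109. 109. 109. 109. 111. 110. 110. 111. 108.
 419. 111. 110. 110. 110. 109. 108. 109. 109. 109. 109.]
114 [[581.43242834 105.40696465 114.        ]]
110 [[580.36620833 105.1978548  110.        ]]
108 [[579.83309833 105.09329987 108.        ]]
106 [[579.29998833 104.98874495 106.        ]]
hub z 113.66521127177703
((580.3908081054688, 103.12831115722656), (67.61976623535156, 40.6763916015625), 69.90959930419922)
184 [213 213 214 213 214 214 214 214 215 215 214 214 215 214 215 214 215 214
 215 214 214 215 214 215]
187 [175 194 215 214 214 215 215 212 178 127  84  79  74  68  90 144 200 215
 214 215 215 215 215 215]
190 [134 135 135 138 152 175 183  91  91  89  84  78  72  65  59  54  66 162
 216 215 216 216 216 216]
193 [138 138 137 137 134 133 105  91  89  87  82  77  71  64  57  54  59 125
 216 216 216 216 216 216]
196 [133 134 134 135 137 136 103  91  89  86  83  76  69  62  58  53  55 106
 216 216 216 216 216 217]
199 [ 90 110 123 132 135 132  98  90  89  86  81  74  69  63  57  52  49  55
 115 119 160 196 217 217]
202 [ 81  81  81  81  82  88  89  90  89  85  79  74  68  62  58  53  50  58
 127 133 133 133 131  97]
205 [ 81  81  82  81  81  81  90  90  88  83  79  73  68  62  57  51  50  56
 115 137 139 139 138 136]
col [208 214 214 214 214 215 215 202 148  74  73  73  72  71  71  71  70  69
  69  70  69  69]
[[585.45009698 103.34224727 176.8       ]]
```

carry_out(
  commands=[
    {"delta_rot":[0,0,0],"slide":[0,0,-10],"gripper":1},
    {"delta_rot":[0,0,0],"slide":[0,0,-20],"gripper":1},
    {"delta_rot":[0,0,0],"slide":[0,0,-15],"gripper":1},
    {"delta_rot":[0,0,0],"slide":[0,0,-7],"gripper":1},
    {"delta_rot":[0,0,0],"slide":[0,0,-3],"gripper":1},
    {"delta_rot":[0,0,0],"slide":[0,0,0],"gripper":1},
    {"delta_rot":[0,0,0],"slide":[0,0,0],"gripper":1},
    {"delta_rot":[0,0,0],"slide":[0,0,0],"gripper":1},
  ],
)

```text
t: 6.6
ee_pos: [582.1, 104.2, 234.0]
eef_rot: [[0.975, 0.221, 0.001], [0.221, -0.975, 0.0], [0.001, 0.0, -1.0]]
contact_force: [-0.7, -0.3, -1.6]
opening: 0.127
finger_force: 87.8
```

Run:
```python
from h import *
d=snap('wrist');s=r.get_state();print(s['t'],s['ee_pos'],s['contact_force'],s['eef_rot'].round(4).tolist())
cv2.imwrite('pics/w3.png',cv2.resize(d['image'][140:220,210:300],None,fx=7,fy=7,interpolation=cv2.INTER_NEAREST)[:,:,::-1])
np.savez('w3.npz',image=d['image'],z_map=d['z_map'],T=d['T'],fx=d['fx'],fy=d['fy'],cx=d['cx'],cy=d['cy'])
```

```text
6.65 [582.02759187 104.17993435 233.9441359 ] [-0.25557891  0.03879023 -0.68723975] [[0.9753, 0.2207, 0.0011], [0.2207, -0.9753, 0.0002], [0.0012, 0.0, -1.0]]
```

View pics/w3.png

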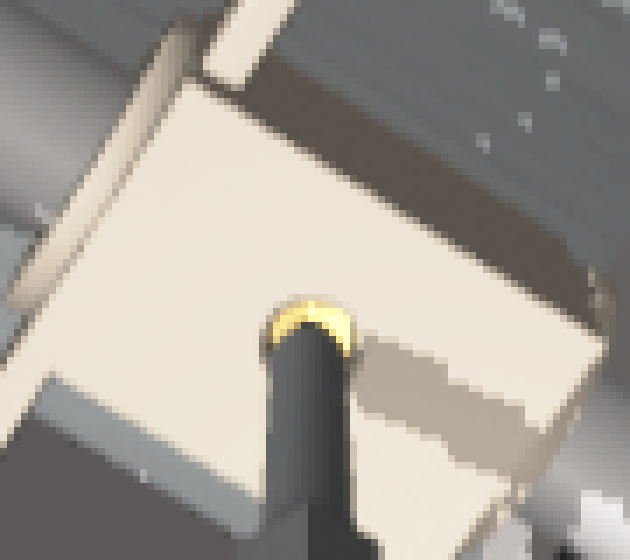

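The pin and bore span crop x 261–357 with their top edge at y=297. The tip spans x 267–352 with its top rim at y≈325, so it is centred sideways.

Run:
```python
from h import *
d=dict(np.load('w3.npz'));f=lambda x,y:[210+(x+.5)/7-.5,140+(y+.5)/7-.5]
tx=np.array([.9753,.2207,0])
g=cv2.cvtColor(d['image'],cv2.COLOR_RGB2GRAY);print(g[178:192,254],d['image'][178:192,254].tolist())
b=pts(d,[f(309,297)],114)[0]-5.5*tx
t=pts(d,[f(309,325)],233.94-111.6)[0]-4.5*tx
print(b,t,b-t,(b-t)@tx)
```

```text
[230 230 230 231 213 240 250 240  74  83  82  82  80  80] [[237, 229, 214], [237, 229, 213], [238, 229, 215], [238, 230, 216], [224, 212, 186], [253, 246, 173], [255, 255, 209], [254, 248, 166], [76, 74, 71], [82, 83, 83], [81, 83, 82], [81, 82, 82], [80, 80, 80], [80, 80, 80]]
[581.81013299 103.63513545 114.        ] [581.95174693 103.67840216 122.34      ] [-0.14161394 -0.04326671 -8.34      ] -0.14766503653470567
```

carry_out(
  commands=[
    {"delta_rot":[0,0,0],"slide":[0,0,-2],"gripper":1},
    {"delta_rot":[0,0,0],"slide":[0,0,-3],"gripper":1},
    {"delta_rot":[0,0,0],"slide":[0,0,-2],"gripper":1},
    {"delta_rot":[0,0,0],"slide":[0,0,-1],"gripper":1},
    {"delta_rot":[0,0,0],"slide":[0,0,-1],"gripper":1},
    {"delta_rot":[0,0,0],"slide":[0,0,-1],"gripper":1},
    {"delta_rot":[0,0,0],"slide":[0,0,0],"gripper":1},
    {"delta_rot":[0,0,0],"slide":[0,0,0],"gripper":1},
  ],
)

```text
t: 7.45
ee_pos: [581.7, 104.1, 223.3]
eef_rot: [[0.975, 0.221, 0.0], [0.221, -0.975, -0.0], [0.0, 0.0, -1.0]]
contact_force: [0.5, 0.1, -1.4]
opening: 0.139
finger_force: 87.8
```

carry_out(
  commands=[
    {"delta_rot":[0,0,0],"slide":[0,0,-1],"gripper":1},
    {"delta_rot":[0,0,0],"slide":[0,0,-1],"gripper":1},
    {"delta_rot":[0,0,0],"slide":[0,0,-1],"gripper":1},
  ],
)

```text
t: 7.75
ee_pos: [581.9, 104.2, 220.7]
eef_rot: [[0.975, 0.221, 0.001], [0.221, -0.975, 0.0], [0.001, 0.0, -1.0]]
contact_force: [-0.9, -0.5, 5.2]
opening: 0.135
finger_force: 88.3
```

carry_out(
  commands=[
    {"delta_rot":[0,0,0],"slide":[0,0,-1],"gripper":1},
    {"delta_rot":[0,0,0],"slide":[0,0,-1],"gripper":1},
  ],
)

```text
t: 7.95
ee_pos: [582.3, 104.3, 219.8]
eef_rot: [[0.975, 0.221, 0.002], [0.221, -0.975, 0.0], [0.002, 0.0, -1.0]]
contact_force: [-3.5, -1.2, 10.4]
opening: 0.139
finger_force: 89.0
```

carry_out(
  commands=[
    {"delta_rot":[0,0,0],"slide":[0,0,-1],"gripper":1},
    {"delta_rot":[0,0,0],"slide":[0,0,-1],"gripper":1},
    {"delta_rot":[0,0,0],"slide":[0,0,-1],"gripper":1},
  ],
)

```text
t: 8.25
ee_pos: [582.4, 104.2, 217.2]
eef_rot: [[0.975, 0.221, 0.002], [0.221, -0.975, 0.0], [0.002, 0.0, -1.0]]
contact_force: [-1.8, -1.0, 11.7]
opening: 0.136
finger_force: 89.2
```

carry_out(
  commands=[
    {"delta_rot":[0,0,0],"slide":[0,0,-1],"gripper":1},
    {"delta_rot":[0,0,0],"slide":[0,0,-1],"gripper":1},
    {"delta_rot":[0,0,0],"slide":[0,0,-1],"gripper":1},
  ],
)

```text
t: 8.55
ee_pos: [582.4, 104.3, 214.2]
eef_rot: [[0.975, 0.221, 0.002], [0.221, -0.975, 0.0], [0.002, 0.0, -1.0]]
contact_force: [-3.4, -0.8, 11.9]
opening: 0.135
finger_force: 89.2
```

carry_out(
  commands=[
    {"delta_rot":[0,0,0],"slide":[-0.4,0,-1],"gripper":1},
    {"delta_rot":[0,0,0],"slide":[0,0,-1],"gripper":1},
    {"delta_rot":[0,0,0],"slide":[0,0,-1],"gripper":1},
    {"delta_rot":[0,0,0],"slide":[0,0,-1],"gripper":1},
    {"delta_rot":[0,0,0],"slide":[0,0,-1],"gripper":1},
    {"delta_rot":[0,0,0],"slide":[0,0,-1],"gripper":1},
  ],
)

```text
t: 9.15
ee_pos: [582.2, 104.3, 208.3]
eef_rot: [[0.975, 0.221, 0.002], [0.221, -0.975, 0.0], [0.002, 0.0, -1.0]]
contact_force: [-3.2, -0.8, 13.3]
opening: 0.132
finger_force: 89.2
```

carry_out(
  commands=[
    {"delta_rot":[0,0,0],"slide":[0,0,-1],"gripper":1},
    {"delta_rot":[0,0,0],"slide":[0,0,-1],"gripper":1},
    {"delta_rot":[0,0,0],"slide":[0,0,-1],"gripper":1},
    {"delta_rot":[0,0,0],"slide":[0,0,-1],"gripper":1},
    {"delta_rot":[0,0,0],"slide":[0,0,-1],"gripper":1},
    {"delta_rot":[0,0,0],"slide":[0,0,-1],"gripper":1},
    {"delta_rot":[0,0,0],"slide":[0,0,-1],"gripper":1},
    {"delta_rot":[0,0,0],"slide":[0,0,-1],"gripper":1},
  ],
)

```text
t: 9.95
ee_pos: [582.2, 104.3, 200.3]
eef_rot: [[0.975, 0.221, 0.002], [0.221, -0.975, 0.0], [0.002, 0.0, -1.0]]
contact_force: [-2.5, -1.8, 13.7]
opening: 0.131
finger_force: 89.2
```

carry_out(
  commands=[
    {"delta_rot":[0,0,0],"slide":[-0.2,0,-1],"gripper":1},
    {"delta_rot":[0,0,0],"slide":[0,0,-1],"gripper":1},
    {"delta_rot":[0,0,0],"slide":[0,0,-1],"gripper":1},
    {"delta_rot":[0,0,0],"slide":[0,0,-1],"gripper":1},
    {"delta_rot":[0,0,0],"slide":[0,0,-1],"gripper":1},
    {"delta_rot":[0,0,0],"slide":[0,0,-1],"gripper":1},
    {"delta_rot":[0,0,0],"slide":[0,0,-1],"gripper":1},
    {"delta_rot":[0,0,0],"slide":[0,0,-1],"gripper":1},
  ],
)

```text
t: 10.75
ee_pos: [582.1, 104.2, 192.3]
eef_rot: [[0.975, 0.221, 0.003], [0.221, -0.975, 0.0], [0.003, 0.0, -1.0]]
contact_force: [-2.8, -1.9, 13.0]
opening: 0.136
finger_force: 89.2
```

carry_out(
  commands=[
    {"delta_rot":[0,0,0],"slide":[0,0,-1],"gripper":1},
    {"delta_rot":[0,0,0],"slide":[0,0,-1],"gripper":1},
    {"delta_rot":[0,0,0],"slide":[0,0,-1],"gripper":1},
    {"delta_rot":[0,0,0],"slide":[0,0,-1],"gripper":1},
    {"delta_rot":[0,0,0],"slide":[0,0,-1],"gripper":1},
    {"delta_rot":[0,0,0],"slide":[0,0,-1],"gripper":1},
  ],
)

```text
t: 11.35
ee_pos: [582.1, 104.2, 186.3]
eef_rot: [[0.975, 0.221, 0.003], [0.221, -0.975, 0.0], [0.002, 0.0, -1.0]]
contact_force: [-3.9, -0.3, 12.9]
opening: 0.136
finger_force: 89.2
```

Run:
```python
from h import *
d=snap('wrist');s=r.get_state();print(s['t'],s['ee_pos'],s['contact_force'])
tx=s['eef_rot'][:,0]
# blue rim: top of punch height relative to tool, slip check
hs=cv2.cvtColor(d['image'],cv2.COLOR_RGB2HSV)
def band(im):
    h=cv2.cvtColor(im,cv2.COLOR_RGB2HSV);m=cv2.inRange(h,(100,150,60),(125,255,255));m[:,:220]=0;m[:,290:]=0;m[:280]=0;v,u=np.nonzero(m);return len(v),v.min(),v.max(),u.mean(),v.mean()
print(band(np.load('w2.npz')['image']),band(np.load('w3.npz')['image']),band(d['image']))
vv,uu=np.mgrid[110:170,210:310];Q=pts(d,np.stack([uu.ravel(),vv.ravel()],1));k=abs(Q[:,2]-114)<5;print('hub z',np.median(Q[k][:,2]),k.sum())
```

```text
11.4 [582.0038345  104.23970757 186.10261712] [-2.12898475 -1.00613436 11.16270051]
(1115, np.int64(294), np.int64(342), np.float64(253.42152466367713), np.float64(311.6600896860987)) (1112, np.int64(294), np.int64(342), np.float64(253.44694244604315), np.float64(311.6870503597122)) (1109, np.int64(294), np.int64(342), np.float64(253.47520288548242), np.float64(311.52750225428315))
hub z 112.04516520927335 34
```

carry_out(
  commands=[
    {"delta_rot":[0,0,0],"slide":[0,0,-1],"gripper":1},
    {"delta_rot":[0,0,0],"slide":[0,0,-1],"gripper":1},
    {"delta_rot":[0,0,0],"slide":[0,0,0],"gripper":1},
    {"delta_rot":[0,0,0],"slide":[0,0,0],"gripper":1},
    {"delta_rot":[0,0,0],"slide":[0,0,0],"gripper":1},
  ],
)

```text
t: 11.9
ee_pos: [582.0, 104.2, 183.9]
eef_rot: [[0.975, 0.221, 0.002], [0.221, -0.975, 0.0], [0.002, 0.0, -1.0]]
contact_force: [-2.1, -0.3, 10.0]
opening: 0.136
finger_force: 89.2
```

carry_out(
  commands=[
    {"delta_rot":[0,0,0],"slide":[0,0,2],"gripper":1},
    {"delta_rot":[0,0,0],"slide":[0,0,5],"gripper":1},
    {"delta_rot":[0,0,0],"slide":[0,0,8],"gripper":1},
    {"delta_rot":[0,0,0],"slide":[0,0,10],"gripper":1},
    {"delta_rot":[0,0,0],"slide":[0,0,12],"gripper":1},
    {"delta_rot":[0,0,0],"slide":[0,0,15],"gripper":1},
    {"delta_rot":[0,0,0],"slide":[0,0,20],"gripper":1},
    {"delta_rot":[0,0,0],"slide":[0,0,20],"gripper":1},
    {"delta_rot":[0,0,0],"slide":[0,0,10],"gripper":1},
    {"delta_rot":[0,0,0],"slide":[0,0,3],"gripper":1},
  ],
)

```text
t: 12.9
ee_pos: [581.7, 104.3, 289.0]
eef_rot: [[0.975, 0.221, 0.003], [0.221, -0.975, 0.001], [0.003, 0.0, -1.0]]
contact_force: [-0.0, 0.5, -2.0]
opening: 0.136
finger_force: 87.9
```

carry_out(
  commands=[
    {"delta_rot":[0,0,0],"slide":[0,0,0],"gripper":1},
    {"delta_rot":[0,0,0],"slide":[0,0,0],"gripper":1},
  ],
)

```text
t: 13.1
ee_pos: [580.5, 103.9, 286.3]
eef_rot: [[0.975, 0.221, -0.002], [0.221, -0.975, -0.0], [-0.002, 0.0, -1.0]]
contact_force: [-0.7, 0.9, -0.7]
opening: 0.141
finger_force: 87.9
```

Run:
```python
from h import *
d=snap('wrist');s=r.get_state();print(s['t'],s['ee_pos'],s['contact_force'])
b=cv2.resize(d['image'][140:220,210:300],None,fx=7,fy=7,interpolation=cv2.INTER_NEAREST);cv2.imwrite('pics/w4.png',b[:,:,::-1])
print(pts(d,np.array([[u,v] for v in range(167,175) for u in range(249,258)]))[:,2].reshape(8,9).round(0))
```

```text
13.15 [580.43662992 103.95343833 286.21513305] [ 0.39649179 -0.30354438 -1.9239555 ]
[[115. 113.  80.  78.  76.  74.  76.  78.  81.]
 [114.  88.  86.  82.  81.  81.  79.  82.  84.]
 [113.  93.  89.  87.  85.  85.  85.  86.  88.]
 [104.  96.  93.  92.  89.  88.  90.  92.  93.]
 [107. 101.  96.  95. 417.  93.  93.  95.  97.]
 [110. 104. 101. 100.  97.  97.  97.  99. 102.]
 [113. 108. 104. 103. 100. 101. 101. 103. 106.]
 [112. 111. 109. 107. 104. 104. 104. 107. 108.]]
```

carry_out(
  commands=[
    {"delta_rot":[0,0,0],"slide":[-10,-3,0],"gripper":1},
    {"delta_rot":[0,0,0],"slide":[-25,-6,0],"gripper":1},
    {"delta_rot":[0,0,0],"slide":[-25,-5,0],"gripper":1},
    {"delta_rot":[0,0,0],"slide":[-15,-3,0],"gripper":1},
    {"delta_rot":[0,0,0],"slide":[-6,-1,0],"gripper":1},
    {"delta_rot":[0,0,0],"slide":[0,0,0],"gripper":1},
    {"delta_rot":[0,0,0],"slide":[0,0,0],"gripper":1},
    {"delta_rot":[0,0,0],"slide":[0,0,0],"gripper":1},
  ],
)

```text
t: 13.95
ee_pos: [500.7, 86.3, 287.2]
eef_rot: [[0.975, 0.221, 0.0], [0.221, -0.975, 0.0], [0.0, -0.0, -1.0]]
contact_force: [1.0, -0.1, -1.5]
opening: 0.136
finger_force: 87.9
```

Run:
```python
from h import *
d=snap('wrist');s=r.get_state();print(s['t'],s['ee_pos'],s['contact_force'])
T=np.linalg.inv(d['T']);c=T@np.array([581.8,103.6,114,1]);u=d['cx']-d['fx']*c[0]/c[2];v=d['cy']+d['fy']*c[1]/c[2];print(u,v)
u,v=int(round(u)),int(round(v))
Z=pts(d,np.array([[i,j] for j in range(v-10,v+11) for i in range(u-10,u+11)]))[:,2].reshape(21,21);print(Z[:,:].round(0).astype(int))
```

```text
14.0 [500.63051763  86.2577194  287.17676242] [ 0.05386234  0.56708505 -0.59707378]
254.24396955164832 84.51066207892521
[[115 113 113 114 114 116 114 115 112 114 114 113 115 114 113 114 113 114
  114 114 114]
 [115 114 112 114 113 113 115 114 114 115 114 114 115 114 113 114 115 114
  114 113 115]
 [113 112 113 114 114 114 115 113 114 114 114 113 113 115 114 113 114 114
  114 113 113]
 [112 113 115 115 114 114 113 114 115 113 115 113 113 114 114 112 114 113
  112 114 113]
 [113 113 115 113 114 113 114 113 113 113 113 114 113 114 114 114 114 114
  113 418 114]
 [114 113 113 113 113 114 114 113 113 112 112 109 114 114 113 113 115 113
  114 113 114]
 [113 115 114 114 114 113 114 114  79  14  72  72  15  90 112 114 114 113
  114 114 114]
 [114 112 113 114 114 113 112  68  75  74  73  73  73  72  77 114 113 114
  114 112 113]
 [113 113 114 113 114 113  79  72  74  73  73  72  73  75  73  84 113 114
  114 114 114]
 [114 114 114 113 113 113  73  73  74  74  74  73  74  73  72  73 109 112
  113 113 115]
 [115 114 113 114 113  99  73  73  75  75  73  73  73  74  73  74  96 112
  115 113 114]

[... 190 characters left out ...]
4 114 114 109  75  73  72  74  74  72  74  74  72  13 105 114
  114 115 114]
 [114 115 114 113 114 114  78  71  74  72  73  73  73  72  73  82 113 114
  114 115 114]
 [115 114 114 114 113 114 112  67  74  72  74  74  72  73  73 110 113 114
  115 114 115]
 [114 114 115 113 112 112 113 109  81  14  74  74  13  78 109 114 114 114
  114 113 113]
 [114 114 113 113 113 113 115 114 113 108  98  99 105 112 113 114 114 115
  115 113 113]
 [113 114 114 114 115 114 114 114 114 112 113 114 113 114 115 112 113 115
  114 113 113]
 [114 113 115 113 113 418 115 114 113 115 114 114 114 114 114 113 113 114
  114 113 115]
 [114 114 113 114 115 115 112 114 114 113 113 114 115 114 113 113 113 113
  113 113 115]]
```

The depth map puts the pin top at 73.2 mm and the hub top at 113.7 mm, so the pin is 40.5 mm down, as intended. I'll return to the rack.

carry_out(
  commands=[
    {"delta_rot":[0,0,0],"slide":[3,-12,0],"gripper":1},
    {"delta_rot":[0,0,0],"slide":[8,-30,0],"gripper":1},
    {"delta_rot":[0,0,0],"slide":[10,-40,0],"gripper":1},
    {"delta_rot":[0,0,0],"slide":[11,-40,0],"gripper":1},
    {"delta_rot":[0,0,0],"slide":[11,-40,0],"gripper":1},
    {"delta_rot":[0,0,0],"slide":[11,-40,0],"gripper":1},
    {"delta_rot":[0,0,0],"slide":[10,-40,0],"gripper":1},
    {"delta_rot":[0,0,0],"slide":[8,-30,0],"gripper":1},
    {"delta_rot":[0,0,0],"slide":[5,-18,0],"gripper":1},
    {"delta_rot":[0,0,0],"slide":[1,-8,0],"gripper":1},
  ],
)

```text
t: 15.0
ee_pos: [578.0, -214.3, 286.8]
eef_rot: [[0.976, 0.218, -0.001], [0.218, -0.976, -0.001], [-0.001, 0.0, -1.0]]
contact_force: [-0.2, -0.4, -1.4]
opening: 0.137
finger_force: 87.9
```

carry_out(
  commands=[
    {"delta_rot":[0,0,0],"slide":[0,0,0],"gripper":1},
    {"delta_rot":[0,0,0],"slide":[0,0,0],"gripper":1},
    {"delta_rot":[0,0,0],"slide":[0,0,0],"gripper":1},
    {"delta_rot":[0,0,0],"slide":[0,0,0],"gripper":1},
    {"delta_rot":[0,0,0],"slide":[0,0,0],"gripper":1},
  ],
)

```text
t: 15.5
ee_pos: [578.1, -211.1, 287.5]
eef_rot: [[0.975, 0.222, 0.0], [0.222, -0.975, 0.0], [0.0, -0.0, -1.0]]
contact_force: [-0.4, -0.1, -0.7]
opening: 0.135
finger_force: 87.9
```

carry_out(
  commands=[
    {"delta_rot":[0,0,0],"slide":[1,-1,-10],"gripper":1},
    {"delta_rot":[0,0,0],"slide":[0,0,-20],"gripper":1},
    {"delta_rot":[0,0,0],"slide":[0,0,-25],"gripper":1},
    {"delta_rot":[0,0,0],"slide":[0,0,-20],"gripper":1},
    {"delta_rot":[0,0,0],"slide":[0,0,-10],"gripper":1},
    {"delta_rot":[0,0,0],"slide":[0,0,0],"gripper":1},
    {"delta_rot":[0,0,0],"slide":[0,0,0],"gripper":1},
    {"delta_rot":[0,0,0],"slide":[0,0,0],"gripper":1},
  ],
)

```text
t: 16.3
ee_pos: [579.9, -213.2, 203.5]
eef_rot: [[0.975, 0.221, 0.002], [0.221, -0.975, -0.001], [0.002, 0.001, -1.0]]
contact_force: [-0.1, -0.3, -1.4]
opening: 0.136
finger_force: 87.8
```

Run:
```python
from h import *
d=snap('wrist');s=r.get_state();print(s['t'],s['ee_pos'])
cv2.imwrite('pics/w5.png',cv2.resize(d['image'][130:250,200:310],None,fx=5,fy=5,interpolation=cv2.INTER_NEAREST)[:,:,::-1])
```

```text
16.35 [ 579.80764257 -213.13233276  203.48396056]
```

View pics/w5.png

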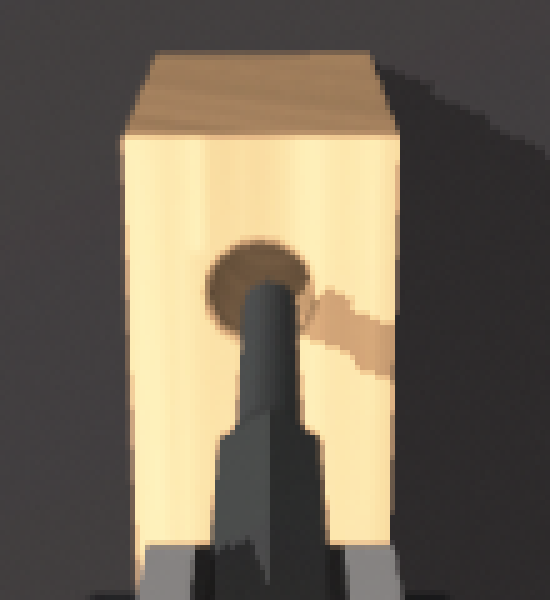

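The hole spans crop x 206–314 with its top edge at y=239. The tip centre is at x=270 with its rim at y=285, so it is about 1.7 mm off sideways but inside the hole's outline.

Run:
```python
from h import *
d=snap('wrist');s=r.get_state();R=s['eef_rot'];f=lambda x,y:[200+(x+.5)/5-.5,130+(y+.5)/5-.5]
b=pts(d,[f(260,239)],82)[0]-9*R[:,0];t=pts(d,[f(270,285)],s['ee_pos'][2]-111.6)[0]-4.5*R[:,0];print(s['ee_pos'],b,t,b-t)
```

```text
[ 579.67555581 -213.07582491  203.36525392] [ 579.30236915 -212.05077658   81.98563821] [ 579.17540131 -213.79417842   91.75807302] [ 0.12696784  1.74340184 -9.77243481]
```

carry_out(
  commands=[
    {"delta_rot":[0,0,0],"slide":[0,1.5,0],"gripper":1},
    {"delta_rot":[0,0,0],"slide":[0,0,-5],"gripper":1},
    {"delta_rot":[0,0,0],"slide":[0,0,-8],"gripper":1},
    {"delta_rot":[0,0,0],"slide":[0,0,-8],"gripper":1},
    {"delta_rot":[0,0,0],"slide":[0,0,-8],"gripper":1},
    {"delta_rot":[0,0,0],"slide":[0,0,-6],"gripper":1},
  ],
)

```text
t: 17.0
ee_pos: [578.6, -211.3, 166.0]
eef_rot: [[0.975, 0.221, -0.001], [0.221, -0.975, 0.0], [-0.001, -0.001, -1.0]]
contact_force: [-0.5, 0.6, -1.6]
opening: 0.14
finger_force: 87.8
```

carry_out(
  commands=[
    {"delta_rot":[0,0,0],"slide":[0,0,-8],"gripper":1},
    {"delta_rot":[0,0,0],"slide":[0,0,-8],"gripper":1},
    {"delta_rot":[0,0,0],"slide":[0,0,-8],"gripper":1},
  ],
)

```text
t: 17.3
ee_pos: [579.0, -211.4, 142.6]
eef_rot: [[0.975, 0.221, -0.0], [0.221, -0.975, 0.0], [-0.0, -0.0, -1.0]]
contact_force: [-0.7, -1.1, -1.6]
opening: 0.138
finger_force: 87.8
```

carry_out(
  commands=[
    {"delta_rot":[0,0,0],"slide":[0,0,-8],"gripper":1},
    {"delta_rot":[0,0,0],"slide":[0,0,-8],"gripper":1},
    {"delta_rot":[0,0,0],"slide":[0,0,-5],"gripper":1},
    {"delta_rot":[0,0,0],"slide":[0,0,-2],"gripper":1},
    {"delta_rot":[0,0,0],"slide":[0,0,0],"gripper":1},
    {"delta_rot":[0,0,0],"slide":[0,0,0],"gripper":1},
  ],
)

```text
t: 17.9
ee_pos: [579.3, -211.5, 120.6]
eef_rot: [[0.975, 0.221, 0.001], [0.221, -0.975, -0.0], [0.0, 0.0, -1.0]]
contact_force: [-0.5, 0.0, -0.9]
opening: 0.135
finger_force: 87.8
```

Tip is about 2 mm above the floor. I'll lower it slightly and release.

carry_out(
  commands=[
    {"delta_rot":[0,0,0],"slide":[0,0,-1],"gripper":1},
    {"delta_rot":[0,0,0],"slide":[0,0,-0.6],"gripper":1},
    {"delta_rot":[0,0,0],"slide":[0,0,0],"gripper":1},
    {"delta_rot":[0,0,0],"slide":[0,0,0],"gripper":0.75},
    {"delta_rot":[0,0,0],"slide":[0,0,0],"gripper":0.6},
    {"delta_rot":[0,0,0],"slide":[0,0,0],"gripper":0.3},
    {"delta_rot":[0,0,0],"slide":[0,0,0],"gripper":0},
    {"delta_rot":[0,0,0],"slide":[0,0,0],"gripper":0},
    {"delta_rot":[0,0,0],"slide":[0,0,0],"gripper":0},
  ],
)

```text
t: 18.8
ee_pos: [579.1, -211.4, 118.7]
eef_rot: [[0.975, 0.221, 0.0], [0.221, -0.975, 0.0], [0.0, 0.0, -1.0]]
contact_force: [0.0, -0.4, 0.2]
opening: 0.997
finger_force: 0.0
```

carry_out(
  commands=[
    {"delta_rot":[0,0,0],"slide":[0,0,5],"gripper":0},
    {"delta_rot":[0,0,0],"slide":[0,0,15],"gripper":0},
    {"delta_rot":[0,0,0],"slide":[0,0,25],"gripper":0},
    {"delta_rot":[0,0,0],"slide":[0,0,30],"gripper":0},
    {"delta_rot":[0,0,0],"slide":[0,0,30],"gripper":0},
    {"delta_rot":[0,0,0],"slide":[0,0,20],"gripper":0},
    {"delta_rot":[0,0,0],"slide":[0,0,7],"gripper":0},
    {"delta_rot":[0,0,0],"slide":[0,0,0],"gripper":0},
    {"delta_rot":[0,0,0],"slide":[0,0,0],"gripper":0},
  ],
)

```text
t: 19.7
ee_pos: [578.4, -211.3, 249.9]
eef_rot: [[0.975, 0.221, -0.001], [0.221, -0.975, 0.0], [-0.001, -0.001, -1.0]]
contact_force: [-0.2, -0.3, -0.7]
opening: 1.002
finger_force: 0.0
```

Run:
```python
from h import *
d=snap('wrist');save(d,'w6.png');s=r.get_state();print(s['t'],s['ee_pos'],s['opening'])
```

```text
19.75 [ 578.24723798 -211.13281349  249.44635614] 0.9965094178686369
```

View pics/w6.png

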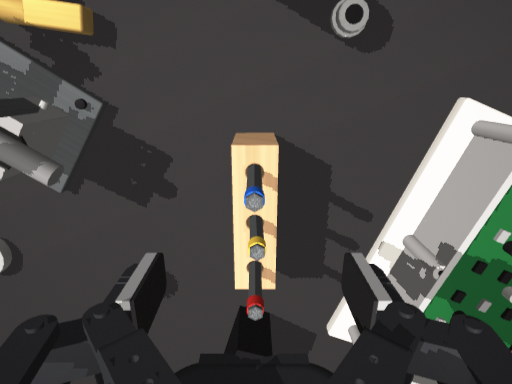

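The blue punch stands upright in its hole, with its top at (254,200). The gripper is clear and the other punches haven't moved.

```bash
python3 -c "
from plant import r
print(r.job_done())"
```

```text
the job is handed in; nothing more can be done
None
```

The job is handed in: the pin is driven to about 36.5 mm (top end measured 40.5 mm below the hub top), the wrist force readings never passed about 15 N, and the blue-banded punch stands upright and released in its rack hole.

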